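Tip a size plate out of its rest and rock it into the setting block

ROBOT

A 6-joint arm with a two-finger parallel gripper is mounted at the origin on a cart in front of the work surface, level with it; the furniture and walls round the work are solid. World frame = base frame: x ahead of the robot, y to its left, z up, the work surface at z = 0. Lengths are in mm, angles in rad, forces in N, time in s.
With the tool pointing down it reaches from about 350 to 875 mm from the base axis. Payload 4.2 kg.
Tool frame: the origin (TCP) lies between the finger pads; the fingertips stand 25 mm ahead of it and the grasp point (between the pads) lies 6 mm ahead of it; z points along the fingers, y is the line along which they close (so a half turn about z gives the same grasp; the last joint's range is limited). The gripper opens to 85 mm and grips with 20 to 120 N. Pads are 22 mm wide; open, the fingers measure 114 mm over their backs; the gripper's body (76 mm by 85 mm) begins 54 mm behind the grasp point. The pads swing forward as they close: fully open they stand 13 mm farther back than shut.
Start: joints at [-1.069, 0.385, 0.008, 0, -1.194, -0.259], TCP at [150.281, -606.642, 256.312] pointing down, gripper open.
Joint ranges: [-3.14, 3.14], [-1.21, 2.06], [-1.07, 1.41], [-3.16, 2.05], [-2.99, -0.16], [-3.1, 3.1]. Speed limits (rad/s): [2.79, 2.79, 3.14, 3.14, 3.14, 3.14].

INTERFACE

Orientations are given as a unit quaternion [x, y, z, w].
In Python, from bench import read_state, imaging, workorder, nets gives the robot as it stands.
- The arm moves only by the tool apply_moves, never from a script. Its argument "rows" is a list of rows, each an object with "hand": the opening, from -1 (shut) to 1 (fully open); "delta_pos": the shift along the tool's x, y, z in mm, a list of three; "yaw": the turn about the tool's z in rad. A call has 1 to 12 rows; each row is the pose to reach, as a shift and turn from the pose commanded when the call began, along the tool's axes at that moment; what a row does not reach only later rows make up. A row lasts 1/12 s, in which the tool goes at most 41.7 mm and 7.16 degrees, less where a joint would pass 70% of its speed; a pose out of reach is approached as far as the arm can. A call with a gripper value outside its range is refused whole. The fingers move at their own pace and stop on an object; the grip force is fixed at half the most. Time passes only in rows, so rows that repeat a pose let the fingers close. It gives the time, the measured TCP pose, the force, the opening and the grip force at its end, in the units of the state.
- read_state(): the state, without advancing time (a new reading comes with each control period).
- imaging.get_image(name): name is "side" or "top" or "wrist"; returns a dict with "pixels" (420x560x3 uint8, red, green, blue), "fx", "fy", "cx", "cy" (pixels), "xyz" and "rotation" of the camera in the world. Camera axes: x right, y down, z forward; pixel columns grow to the right and rows downward; lengths in mm; the calibration is good to about 2 mm. The wrist camera is an equidistant fisheye: a pixel r from the principal point sees the ray r / f radians off the axis. A picture is of the moment at which its call begins. There is no depth.
- workorder.job_done(): hands the job in; it is judged then, once.
Trained networks look in the newest picture that a camera, given by its name, has taken for a name from the list of things; names that differ only in an ending like _2 or _b are one class to them, and where a whole thing is asked for, a point or a joint stands for the part that bears it (a point fixed in the world has none). Each returns a list of dicts, best first, with "score" (0 to 1); they miss things now and then, are a little off and sometimes report something else, mostly with a low value. They report only what shows in the picture. A call takes as long as a camera call.
- nets.find_in(camera, query): "location" ([row, column] in pixels, amid what is visible of it).
- nets.pinpoint(camera, query): "location" ([row, column] in pixels: a listed point, or the origin of a listed thing).
The state is a dict: "clock": time; "joints": joint angles; "joint_vel": joint speeds; "joint_efforts": joint torques, N m; "position": TCP position; "ee_rot": TCP orientation; "contact_force": force on the tool from outside, world axes, zero at the start; "wrist_torque": the same for the moment, N m; "gripper_width": finger opening in mm; "grasp_force": force on a finger pad.
Only numpy, scipy, OpenCV 4.12 (cv2) and the standard library are available. Lean on these libraries where they do the work, as an engineer would, in place of code of your own. Each camera call takes 0.05 s, during which the arm holds its last target. There are 200 camera calls.

TASK

Press down the end of the thin steel plate that lies away from the hood of its tip-up rest, so that the other end tips up under the hood and stays up, take the plate by that raised end, and rock it into the pocket of the setting block: one end first under the lip against the spring plunger, then down flat behind the far stop. Press it fully home, flat on the pocket floor, and let go; leave the other things on the bench where they stand.

Things in the scene. Friction and masses are not known exactly. Their poses are not given: they have to be found in the camera images.
- plate: loose plain steel plate, 150 long (x) x 45 wide (y) x 6 thick (z) mm, about 0.2 kg, three dark dots on top; the same either end round. Origin: middle of its underside. It starts flat and level in the rest, its length along the rest's x, its middle about 8 mm beyond the bar towards the hood. Held near one end it can pivot in a weak grip: grip firmly (100 N).
- plate_center (a point): the middle of the plate's body, 3 mm above its underside; axes as the plate's
- tip_rest: fixed aluminium tip-up rest, 200 x 96 mm. Origin on the bench under a slippery white cross bar (top z 46 mm); +x along the plate to the hood, -x to the press end, z up. Flat, the plate's underside is at z 46, between cheeks with tops at z 54, 49 mm apart from x -14 on towards the hood (no finger fits beside the plate), 64 mm apart at the press end.
- press_point (a point): on the flat plate's top at its press end, rest x -48, z 52; axes as the rest's. Below is an open well: slippery floor at z 6, end wall at x -82 with top z 54. Pressed down here 25 to 30 mm, or until it bottoms (8 N is plenty), the plate rocks over the bar, slides 15 to 20 mm into the well and stays leaning about 27 degrees, its raised end near x 53, z 80.
- hood_edge (a point): lower front edge of the steel hood above the raised end: rest x 50, z 122 mm; the hood is 80 wide, reaches up to z 205 and back to x 102. An upright gripper does not fit over the raised end; one leaning back towards -x, square to the leaning plate (30 to 35 degrees), does: it grips the plate across its 45 mm width about 15 mm from the raised end.
- set_block: fixed setting block, 200 x 100 mm. Origin on the bench under its pocket's middle; +x to the far stop, -x to the lip, z up. Pocket floor z 30; side rails 49 mm apart, top z 36.5 with sloped lead-ins to z 40, from x -98 to 30. Beyond x 35 the block is only 28 mm wide above z 8, so fingers can straddle the plate there, their tips above z 10.
- pocket (a point): on the pocket floor (block z 30) at the pocket's middle; axes as the block's. The plate is home with plate_center 3 mm above it, its end against the far stop (about 0.5 mm towards +x), its length along x, either end round
- lip_edge (a point): middle of the lower edge of the steel lip: block x -65, z 40 mm; axes as the block's. The lip covers x -106 to -65, 70 wide, top z 44, 10 mm above the floor. The plate's end goes under it at a slope of 8 to 14 degrees, pushes the plunger back 5 to 7 mm, then the other end is lowered flat behind the far stop.
- far_stop (a point): top of the far stop's face, block x 75.5, z 36.5 mm; 28 mm wide, 9 mm thick
- plunger (a joint): spring plunger (brass, 36 mm wide) under the lip: 0 = out, its face at block x -71 mm; grows as it is pushed towards -x, at most 0.009 m; 1.8 N to start, 7.2 N at full travel; reads about 0.0035 with the plate home
- can: bystander, to be left alone: peach-and-silver drinks can, 66 mm across, 157 mm tall; origin at the middle of its underside
- jar: bystander, to be left alone: clear sample jar with a black lid, 62 mm across, 92 mm tall; origin at the middle of its underside
- ends: bystander, to be left alone: short stack of can ends, 66 mm across, 16 mm high; origin at the middle of its underside
- tape: bystander, to be left alone: roll of blue tape lying flat, 66 mm across, 19 mm high; origin at the middle of its underside
- gauge: bystander, to be left alone: round pressure gauge lying on its back, 86x67x30 mm; origin at the middle of its underside
- clamp: bystander, to be left alone: steel pipe clamp ring lying flat, 92x86x18 mm; origin at the middle of its underside
- valve: bystander, to be left alone: brass ball valve with a red lever, 35x126x52 mm; origin at the middle of its underside

How it is judged:
By the outcome, as a careful person would: the job done as asked, in the order asked, and still so for the second after the job is handed in, with the robot touching nothing.
It also fails if it takes over 69 s, if anything falls off the work surface, if the arm or the gripper's body presses on something with over 40 N, if the wrist force passes 120 N, or if a joint passes its speed limit or range.

## Working session

There is one attempt and no reset: what is moved stays moved. The work goes in short steps, Python scripts to look and compute and a tool call to move; the robot and the scene stay as the last step left them, time stands still between calls to the robot, and variables do not carry over. Pictures are saved under pics/ and viewed, at most 10 in all, crops included, and the job is handed in when it is done.

Besides the shell and the picture viewer there is one more tool, called after "Emit:" as a command line: name --argument value ..., lists and objects as JSON in quotes. apply_moves: Moves the arm, as the interface text tells. Its arguments: {"type":"object","properties":{"rows":{"type":"array"}},"required":["rows"]}

```bash
ls -la; mkdir -p pics
cat > h.py <<'E'
import numpy as np, cv2
from bench import read_state, imaging, workorder, nets
from scipy.spatial.transform import Rotation as R
def cam(n):
    d=imaging.get_image(n); return d
def save(n,f):
    d=cam(n); cv2.imwrite('pics/'+f,np.ascontiguousarray(d['pixels'][:,:,::-1])); return d
def Rm(d):
    r=np.array(d['rotation'],float)
    return r if r.shape==(3,3) else R.from_quat(r).as_matrix()
def ray(d,rc):
    v,u=rc; x=(u-d['cx'])/d['fx']; y=(v-d['cy'])/d['fy']
    return np.array(d['xyz'],float), Rm(d)@np.array([x,y,1.])
def atz(d,rc,z):
    o,r=ray(d,rc); return o+r*(z-o[2])/r[2]
def proj(d,p):
    c=Rm(d).T@(np.array(p,float)-np.array(d['xyz'],float)); return [d['cy']+d['fy']*c[1]/c[2], d['cx']+d['fx']*c[0]/c[2]]
def tri(da,pa,db,pb):
    o1,r1=ray(da,pa);o2,r2=ray(db,pb)
    A=np.stack([r1,-r2],1);s=np.linalg.lstsq(A,o2-o1,rcond=None)[0]
    a=o1+r1*s[0];b=o2+r2*s[1];return (a+b)/2,np.linalg.norm(a-b)
E
python3 - <<'E'
from h import *
print(read_state())
D={n:save(n,n+'0.png') for n in('side','top')}
for n,d in D.items(): print(n,d['xyz'],d['rotation'],d['fx'],d['cx'],d['cy'])
Z=dict(press_point=52,hood_edge=122,pocket=30,lip_edge=40,far_stop=36.5,plate_center=49,tip_rest=0,set_block=0,plate=46,can=0,jar=0,ends=0,tape=0,gauge=0,clamp=0,valve=0)
for q,z in Z.items():
    for n in('side','top'):
        for r in nets.pinpoint(n,q)[:1]: print(q,n,round(r['score'],2),np.round(r['location'],1),np.round(atz(D[n],r['location'],z),1))
E
```

```text
total 12
drwxr-xr-x  3 agent agent 4096 Nov 29 18:05 .
drwxr-xr-x 23 root  root  4096 Nov 29 18:05 ..
drwxr-xr-x  2 agent agent 4096 Nov 29 18:05 pics
{'clock': 0.0, 'joints': array([-1.06939000e+00,  3.85585235e-01,  6.64267986e-03, -4.98596971e-04,
       -1.19399165e+00, -2.58636737e-01]), 'joint_vel': array([-0.0002357 , -0.00090171, -0.00123312,  0.00011247,  0.0011996 ,
       -0.0010862 ]), 'joint_efforts': array([-1.99301925e-03, -3.92291522e+01,  1.88397181e+01,  4.18608516e+00,
       -4.62908152e-03, -1.01525913e-05]), 'position': array([ 150.16621064, -606.15796646,  255.21086048]), 'ee_rot': array([-1.20995555e-01,  9.92652446e-01,  1.07862989e-03, -1.81333633e-04]), 'contact_force': array([-0.09311131, -0.04943655, -0.22641644]), 'wrist_torque': array([-0.06190496,  0.00468261, -0.01418159]), 'grasp_force': 0.0, 'gripper_width': 85.62406636388573}
side [495.1552632  957.50674887 879.58365266] [-0.00836649  0.89606858 -0.44373687  0.00941753] 486.08514531769816 283.3406802931179 209.81903052076655
top [ 253.59745611  -34.36752674 1343.00055916] [-0.67082563  0.73456991 -
[... 990 characters left out ...]
   46. ]
can side 0.71 [188.4 305.1] [ 464.1 -309.1    0. ]
can top 0.65 [209.  136.7] [593.3 292.    0. ]
jar side 0.94 [173.7 268.2] [ 585.2 -393.2    0. ]
jar top 0.71 [246.5 348. ] [ 445.1 -245.6    0. ]
ends side 0.6 [242.8 319.1] [429.  -48.5   0. ]
ends top 0.91 [259.2 265.4] [431.6 -31.    0. ]
tape side 0.59 [238.5 258.2] [597.1 -64.5   0. ]
tape top 0.79 [193.5 266.5] [604.3 -49.1   0. ]
gauge side 0.52 [236.7 256.6] [602.  -72.1   0. ]
gauge top 0.78 [236.8 398.8] [ 458.4 -379.4    0. ]
clamp side 0.79 [278.5 242.8] [626.   90.3   0. ]
clamp top 0.86 [191.5 213.3] [622.3  89.7   0. ]
valve side 0.84 [350.4 309.2] [462.8 304.5   0. ]
valve top 0.59 [259.  137.1] [461.8 295.9   0. ]
```

View pics/side0.png

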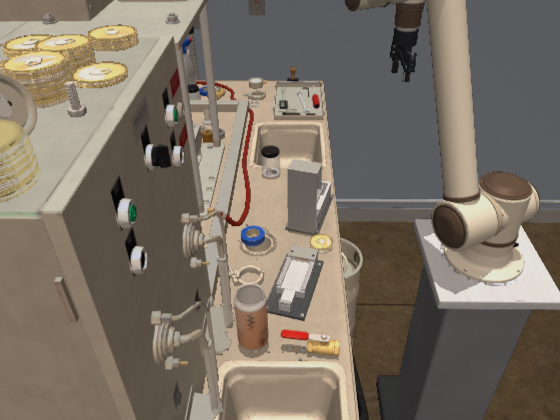

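View pics/top0.png

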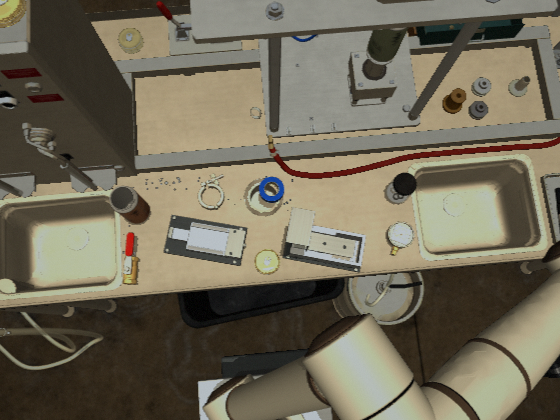

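Both pictures agree. In the top view the rest is at about row 240, col 325, with the hood to the left (+y). The block is at row 238, col 205, with the lip to the right. Moves offer no tilt, so I'll check how the arm behaves at the edge of its reach, well clear of the bench.

Emit:
apply_moves --rows '[{"hand": -1,"delta_pos": [3,30,0],"yaw": 0},{"hand": -1,"delta_pos": [6,60,0],"yaw": 0},{"hand": -1,"delta_pos": [9,95,0],"yaw": 0},{"hand": -1,"delta_pos": [13,130,0],"yaw": 0},{"hand": -1,"delta_pos": [17,165,0],"yaw": 0},{"hand": -1,"delta_pos": [21,200,0],"yaw": 0},{"hand": -1,"delta_pos": [25,235,0],"yaw": 0},{"hand": -1,"delta_pos": [28,260,0],"yaw": 0},{"hand": -1,"delta_pos": [30,280,0],"yaw": 0},{"hand": -1,"delta_pos": [30,300,0],"yaw": 0}]'

```text
clock: 2.53
position: [48.3, -321.4, 256.5]
ee_rot: [-0.121, 0.993, -0.0, 0.0]
contact_force: [0.6, 0.6, 0.4]
gripper_width: -0.1
grasp_force: 0.0
```

Run:
```python
from h import *
s=read_state(); print({k:np.round(s[k],3) for k in('clock','joints','position','ee_rot')})
```

```text
{'clock': np.float64(2.533), 'joints': array([-0.908, -0.168, -0.631,  0.   , -1.107, -0.421]), 'position': array([  48.271, -321.426,  256.502]), 'ee_rot': array([-0.121,  0.993, -0.   ,  0.   ])}
```

Emit:
apply_moves --rows '[{"hand": -1,"delta_pos": [0,25,0],"yaw": 0},{"hand": -1,"delta_pos": [0,50,0],"yaw": 0},{"hand": -1,"delta_pos": [0,75,0],"yaw": 0},{"hand": -1,"delta_pos": [0,75,0],"yaw": 0}]'

```text
clock: 2.87
position: [29.2, -246.6, 255.9]
ee_rot: [-0.122, 0.993, -0.0, 0.001]
contact_force: [0.3, 0.0, -0.7]
gripper_width: 0.1
grasp_force: 0.0
```

Run:
```python
from h import *
s=read_state(); print({k:np.round(s[k],3) for k in('clock','joints','position','ee_rot')})
```

```text
{'clock': np.float64(2.867), 'joints': array([-7.56e-01, -3.63e-01, -7.52e-01, -1.00e-03, -1.18e+00, -5.70e-01]), 'position': array([  29.232, -246.644,  255.934]), 'ee_rot': array([-0.122,  0.993, -0.   ,  0.001])}
```

Run:
```python
from h import *
t=cv2.imread('pics/top0.png');s=cv2.imread('pics/side0.png')
c=lambda im,x,y:cv2.resize(im[y:y+75,x:x+100],(400,300),interpolation=cv2.INTER_CUBIC)
a=np.vstack([np.hstack([c(t,278,202),c(t,157,205)]),np.hstack([c(s,270,155),c(s,255,240)])])
cv2.imwrite('pics/crop1.png',a)
```

```text
(no output)
```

View pics/crop1.png

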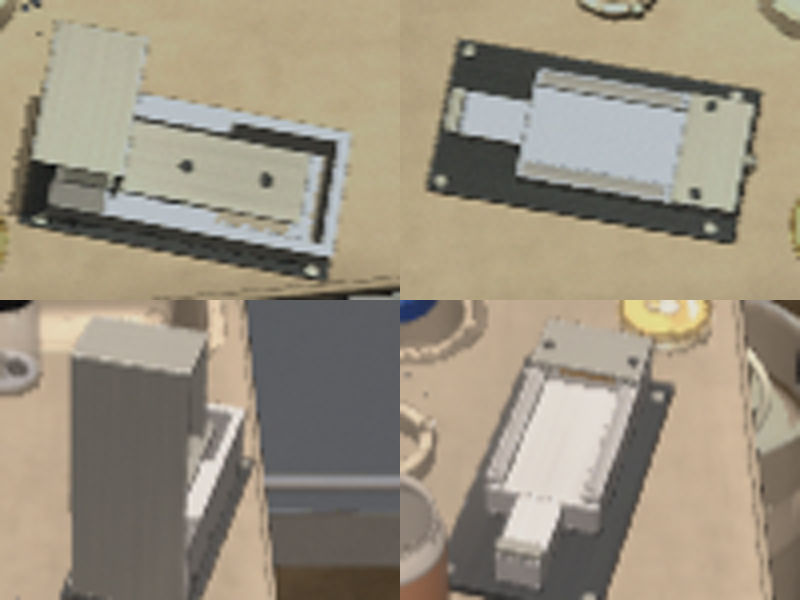

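The crop shows both fixtures clearly. In the rest, the plate's press end is at about (309,188) and its dots are at (186,166) and (265,181). In the block, the lip front edge runs (690,95) to (668,202) and the stop is at about (455,111). I'll fit both poses from these corners.

```bash
cat > fit.py <<'E'
from h import *
from scipy.optimize import least_squares
import json
D={n:cam(n) for n in('side','top')}
def dp(n,px,ox,oy,bx,by): # display->image row,col
    return n,[(px[1]-by)/4+oy-.4,(px[0]-bx)/4+ox-.4]
TR=lambda p:dp('top',p,278,202,0,0);TB=lambda p:dp('top',p,157,205,400,0)
SR=lambda p:dp('side',p,270,155,0,300);SB=lambda p:dp('side',p,255,240,400,300)
rest=[(TR(a),b) for a,b in [((314,155),(-67,-22.5,52)),((303,222),(-67,22.5,52)),((186,166),(8,0,52)),
 ((147,38),(50,-40,205)),((125,178),(50,40,205)),((55,22),(102,-40,205)),((33,158),(102,40,205))]]
rest+=[(SR(a),b) for a,b in [((92,320),(50,-40,205)),((208,333),(50,40,205)),((72,357),(102,-40,205)),((187,375),(102,40,205))]]
blk=[(TB(a),b) for a,b in [((690,93),(-65,-35,44)),((667,203),(-65,35,44)),((449,90),(84.5,-14,36.5)),((446,132),(84.5,14,36.5)),((752,95),(-106,-35,44)),((738,212),(-106,35,44))]]
blk+=[(SB(a),b) for a,b in [((552,318),(-106,-35,44)),((655,345),(-106,35,44)),((530,362),(-65,-35,44)),((640,380),(-65,35,44)),((497,545),(84.5,-14,36.5)),((545,553),(84.5,14,36.5))]]
def P(v,b): c,s=np.cos(v[2]),np.sin(v[2]); return [v[0]+c*b[0]-s*b[1],v[1]+s*b[0]+c*b[1],b[2]]
def res(v,pts,sc=True): return np.concatenate([(np.array(proj(D[n],P(v,b)))-rc) for (n,rc),b in pts])
for nm,pts,g in(('rest',rest,(453,-180,1.4)),('block',blk,(500,130,1.4))):
    for sel in('top','side',None):
        pp=[p for p in pts if sel is None or p[0][0]==sel]
        r=least_squares(res,g,args=(pp,),loss='soft_l1')
        print(nm,sel,np.round(r.x,3),'rms px',round(float(np.sqrt(np.mean(res(r.x,pp)**2))),2))
    print(np.round(res(r.x,pts).reshape(-1,2),1).tolist())
    for k,b in {'rest':dict(press=(-48,0,52),hood=(50,0,122)),'block':dict(pocket=(0,0,30),lip=(-65,0,40),stop=(75.5,0,36.5))}[nm].items(): print(k,np.round(P(r.x,b),1))
E
python3 fit.py
```

```text
rest top [ 449.426 -187.533    1.299] rms px 0.44
rest side [ 451.628 -189.054    1.303] rms px 0.51
rest None [ 449.829 -187.69     1.295] rms px 0.54
[[-0.8, -0.5], [0.2, -0.5], [-0.2, 0.2], [-0.4, 0.8], [-0.2, 0.1], [-0.6, 0.6], [0.4, -0.4], [-0.6, 0.3], [0.6, 0.7], [0.3, -0.3], [0.5, 1.2]]
press [ 436.8 -233.9   52. ]
hood [ 463.4 -139.6  122. ]
block top [495.708 124.467   1.326] rms px 0.67
block side [495.994 119.535   1.31 ] rms px 0.66
block None [495.844 122.979   1.317] rms px 0.88
[[-0.3, 0.5], [-0.5, 1.2], [-0.4, 1.1], [-0.1, -0.4], [1.8, 1.1], [-0.1, -0.3], [1.0, -0.8], [-1.0, -0.1], [0.4, 0.5], [0.9, 0.1], [1.6, 0.2], [2.0, 0.0]]
pocket [495.8 123.   30. ]
lip [479.6  60.1  40. ]
stop [514.8 196.1  36.5]
```

Emit:
apply_moves --rows '[{"hand": -1,"delta_pos": [-35,-8,0],"yaw": -0.1},{"hand": -1,"delta_pos": [-73,-16,0],"yaw": -0.2},{"hand": -1,"delta_pos": [-111,-24,0],"yaw": -0.3},{"hand": -1,"delta_pos": [-149,-32,0],"yaw": -0.4},{"hand": -1,"delta_pos": [-187,-40,5],"yaw": -0.5},{"hand": -1,"delta_pos": [-225,-48,20],"yaw": -0.6},{"hand": -1,"delta_pos": [-261,-56,40],"yaw": -0.7},{"hand": -1,"delta_pos": [-297,-64,60],"yaw": -0.8},{"hand": -1,"delta_pos": [-332,-71,80],"yaw": -0.9},{"hand": -1,"delta_pos": [-366,-78,100],"yaw": -1.0},{"hand": -1,"delta_pos": [-399,-85,116],"yaw": -1.06},{"hand": -1,"delta_pos": [-399,-85,116],"yaw": -1.06}]'

```text
clock: 3.97
position: [443.7, -236.9, 135.1]
ee_rot: [-0.608, 0.794, 0.002, -0.002]
contact_force: [0.4, 0.3, -0.4]
gripper_width: -0.3
grasp_force: 0.0
```

```bash
cat >> h.py <<'E'
def tool(p_world,s=None):
    """delta in tool axes from present pose to world point for TCP"""
    s=s or read_state(); return R.from_quat(s['ee_rot']).inv().apply(np.array(p_world)-s['position'])
def st():
    s=read_state(); M=R.from_quat(s['ee_rot']).as_matrix()
    print('t',round(float(s['clock']),2),'J',np.round(s['joints'],2),'p',np.round(s['position'],1),'y_az',round(np.degrees(np.arctan2(M[1,1],M[0,1])),1),'z',np.round(M[:,2],3),'F',np.round(s['contact_force'],1)); return s
E
python3 - <<'E'
from h import *
s=st(); print(tool([436.8,-233.9,80],s))
save('wrist','w1.png')
E
```

```text
t 3.97 J [-0.17  0.31 -0.45  0.   -0.82 -0.1 ] p [ 443.7 -236.9  135.1] y_az 164.9 z [-0.005  0.    -1.   ] F [ 0.4  0.3 -0.4]
[-1.19363965  7.13650874 55.11993167]
```

Emit:
apply_moves --rows '[{"hand": -1,"delta_pos": [0,0,15],"yaw": 0},{"hand": -1,"delta_pos": [0,0,30],"yaw": 0},{"hand": -1,"delta_pos": [0,0,42],"yaw": 0},{"hand": -1,"delta_pos": [0,0,42],"yaw": 0}]'

```text
clock: 4.35
position: [436.8, -236.7, 96.3]
ee_rot: [-0.605, 0.796, 0.002, -0.002]
contact_force: [0.7, 0.6, -0.3]
gripper_width: 0.3
grasp_force: 0.0
```

Run:
```python
from h import *
s=st(); print(tool([436.8,-233.9,80],s))
save('wrist','w2.png');d=save('top','t2.png')
t=cv2.imread('pics/t2.png');w=cv2.imread('pics/w2.png')
a=np.hstack([cv2.resize(t[200:280,275:375],(400,320)),cv2.resize(w,(400,300))[:, :].copy() if 0 else cv2.copyMakeBorder(cv2.resize(w,(400,300)),0,20,0,0,0)])
cv2.imwrite('pics/v2.png',a)
```

```text
t 4.35 J [-0.17  0.36 -0.51 -0.   -0.71 -0.1 ] p [ 436.8 -236.7   96.3] y_az 164.5 z [-0.005  0.001 -1.   ] F [ 0.7  0.6 -0.3]
[-2.66848919  0.676851   16.26767909]
```

View pics/v2.png

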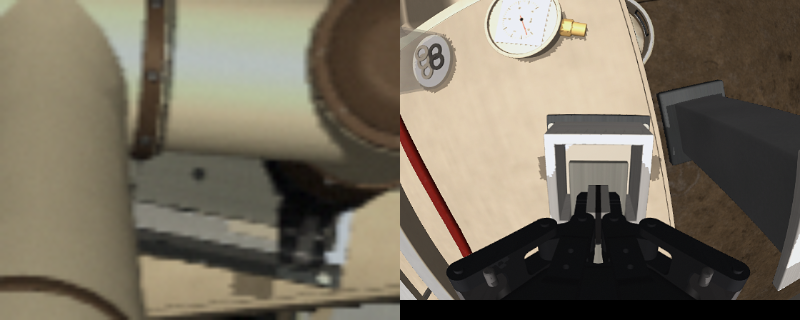

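The wrist view shows the shut fingers (col 598) centred over the plate's press end (cols 570–628). Now I'll press it down.

Emit:
apply_moves --rows '[{"hand": -1,"delta_pos": [-2,0,10],"yaw": 0},{"hand": -1,"delta_pos": [-2,0,18],"yaw": 0},{"hand": -1,"delta_pos": [-2,0,24],"yaw": 0},{"hand": -1,"delta_pos": [-2,0,30],"yaw": 0},{"hand": -1,"delta_pos": [-2,0,35],"yaw": 0},{"hand": -1,"delta_pos": [-2,0,40],"yaw": 0},{"hand": -1,"delta_pos": [-2,0,44],"yaw": 0},{"hand": -1,"delta_pos": [-2,0,47],"yaw": 0},{"hand": -1,"delta_pos": [-2,0,47],"yaw": 0}]'

```text
clock: 5.2
position: [440.5, -235.9, 54.1]
ee_rot: [-0.607, 0.794, -0.002, -0.0]
contact_force: [-5.8, -5.3, 19.7]
gripper_width: 0.1
grasp_force: 9.7
```

Emit:
apply_moves --rows '[{"hand": -1,"delta_pos": [0,0,2],"yaw": 0},{"hand": -1,"delta_pos": [0,0,2],"yaw": 0},{"hand": -1,"delta_pos": [0,0,-20],"yaw": 0},{"hand": -1,"delta_pos": [4,0,-55],"yaw": 0},{"hand": -1,"delta_pos": [10,0,-90],"yaw": 0},{"hand": -1,"delta_pos": [10,0,-90],"yaw": 0}]'

```text
clock: 5.7
position: [440.6, -245.9, 147.9]
ee_rot: [-0.607, 0.795, -0.006, 0.004]
contact_force: [1.6, -0.2, 0.0]
gripper_width: -0.1
grasp_force: 0.0
```

Run:
```python
from h import *
s=st(); save('wrist','w3.png');save('side','s3.png')
t=cv2.imread('pics/s3.png');w=cv2.imread('pics/w3.png')
cv2.imwrite('pics/v3.png',np.hstack([cv2.resize(t[150:240,270:370],(400,360)),cv2.copyMakeBorder(cv2.resize(w,(400,300)),0,60,0,0,0)]))
```

```text
t 5.7 J [-0.19  0.29 -0.44  0.   -0.82 -0.08] p [ 440.6 -245.9  147.9] y_az 164.7 z [ 0.013 -0.005 -1.   ] F [ 1.6 -0.2  0. ]
```

View pics/v3.png

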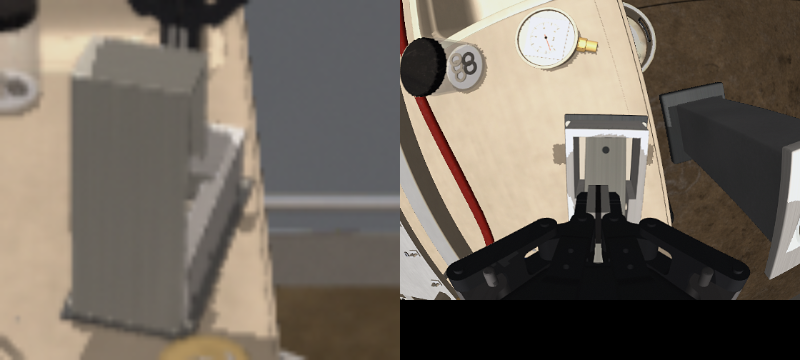

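The side view shows the hood unmoved, and the wrist view shows the plate slid against the end wall (plate end near row 130, dot at row 150). So it is tipped. Next I'll go high over to the far left and test the reach limit there.

Emit:
apply_moves --rows '[{"hand": 1,"delta_pos": [0,0,-40],"yaw": 0},{"hand": 1,"delta_pos": [0,0,-80],"yaw": 0},{"hand": 1,"delta_pos": [0,5,-120],"yaw": 0},{"hand": 1,"delta_pos": [-15,15,-150],"yaw": 0},{"hand": 1,"delta_pos": [-45,25,-170],"yaw": 0},{"hand": 1,"delta_pos": [-80,35,-180],"yaw": 0},{"hand": 1,"delta_pos": [-118,46,-180],"yaw": 0},{"hand": 1,"delta_pos": [-156,58,-180],"yaw": 0},{"hand": 1,"delta_pos": [-194,70,-180],"yaw": 0},{"hand": 1,"delta_pos": [-232,82,-180],"yaw": 0},{"hand": 1,"delta_pos": [-270,94,-180],"yaw": 0},{"hand": 1,"delta_pos": [-308,106,-180],"yaw": 0}]'

```text
clock: 6.8
position: [414.8, 82.8, 319.7]
ee_rot: [-0.606, 0.795, 0.0, -0.001]
contact_force: [1.4, 0.2, -0.3]
gripper_width: 85.4
grasp_force: 0.0
```

Emit:
apply_moves --rows '[{"hand": 1,"delta_pos": [-38,13,0],"yaw": 0},{"hand": 1,"delta_pos": [-76,26,0],"yaw": 0},{"hand": 1,"delta_pos": [-114,39,0],"yaw": 0},{"hand": 1,"delta_pos": [-152,52,0],"yaw": 0},{"hand": 1,"delta_pos": [-190,65,0],"yaw": 0},{"hand": 1,"delta_pos": [-228,78,0],"yaw": 0},{"hand": 1,"delta_pos": [-266,91,0],"yaw": 0},{"hand": 1,"delta_pos": [-304,104,0],"yaw": 0},{"hand": 1,"delta_pos": [-342,117,0],"yaw": 0},{"hand": 1,"delta_pos": [-380,130,0],"yaw": 0},{"hand": 1,"delta_pos": [-418,143,0],"yaw": 0},{"hand": 1,"delta_pos": [-456,156,0],"yaw": 0}]'

```text
clock: 7.8
position: [385.4, 563.8, 318.4]
ee_rot: [-0.606, 0.795, -0.001, -0.002]
contact_force: [1.4, 1.0, 0.4]
gripper_width: 85.5
grasp_force: 0.0
```

Run:
```python
from h import *
s=st()
```

```text
t 7.8 J [ 1.21  0.46  0.28 -0.   -1.39 -1.47] p [385.4 563.8 318.4] y_az 164.7 z [-0.002 -0.004 -1.   ] F [1.4 1.  0.4]
```

Emit:
apply_moves --rows '[{"hand": 1,"delta_pos": [-35,9,0],"yaw": 0},{"hand": 1,"delta_pos": [-70,18,0],"yaw": 0},{"hand": 1,"delta_pos": [-105,27,0],"yaw": 0},{"hand": 1,"delta_pos": [-140,36,0],"yaw": 0},{"hand": 1,"delta_pos": [-175,45,0],"yaw": 0},{"hand": 1,"delta_pos": [-210,54,0],"yaw": 0},{"hand": 1,"delta_pos": [-245,62,0],"yaw": 0},{"hand": 1,"delta_pos": [-280,65,0],"yaw": 0},{"hand": 1,"delta_pos": [-300,65,0],"yaw": 0},{"hand": 1,"delta_pos": [-300,65,0],"yaw": 0}]'

```text
clock: 8.63
position: [382.9, 831.5, 288.1]
ee_rot: [-0.607, 0.794, 0.002, 0.006]
contact_force: [-0.8, 0.8, -0.2]
gripper_width: 85.3
grasp_force: 0.0
```

Run:
```python
from h import *
s=st()
```

```text
t 8.63 J [ 1.32  1.08  1.4   0.   -1.88 -1.58] p [382.9 831.5 288.1] y_az 164.8 z [ 0.007  0.01  -1.   ] F [-0.8  0.8 -0.2]
```

Emit:
apply_moves --rows '[{"hand": 1,"delta_pos": [-40,0,0],"yaw": 0},{"hand": 1,"delta_pos": [-80,0,0],"yaw": 0},{"hand": 1,"delta_pos": [-120,0,0],"yaw": 0},{"hand": 1,"delta_pos": [-120,0,0],"yaw": 0}]'

```text
clock: 8.97
position: [379.9, 855.4, 274.0]
ee_rot: [-0.606, 0.795, 0.014, 0.028]
contact_force: [0.3, 0.2, 0.3]
gripper_width: 85.3
grasp_force: 0.0
```

Run:
```python
from h import *
s=st()
```

```text
t 8.97 J [ 1.33  1.1   1.41  0.01 -1.82 -1.59] p [379.9 855.4 274. ] y_az 164.6 z [ 0.028  0.056 -0.998] F [0.3 0.2 0.3]
```

The tilt yields beyond the reach limit, by 3.6° so far and in the wanted direction. I'll push further.

Emit:
apply_moves --rows '[{"hand": 1,"delta_pos": [-40,0,0],"yaw": 0},{"hand": 1,"delta_pos": [-80,0,0],"yaw": 0},{"hand": 1,"delta_pos": [-120,0,0],"yaw": 0},{"hand": 1,"delta_pos": [-160,0,0],"yaw": 0},{"hand": 1,"delta_pos": [-200,0,0],"yaw": 0},{"hand": 1,"delta_pos": [-200,0,0],"yaw": 0}]'

```text
clock: 9.47
position: [371.3, 884.6, 235.4]
ee_rot: [-0.606, 0.794, 0.02, 0.041]
contact_force: [-0.6, 0.3, -0.4]
gripper_width: 85.4
grasp_force: 0.0
```

Run:
```python
from h import *
s=st()
```

```text
t 9.47 J [ 1.35  1.14  1.41  0.02 -1.74 -1.61] p [371.3 884.6 235.4] y_az 164.6 z [ 0.041  0.081 -0.996] F [-0.6  0.3 -0.4]
```

Emit:
apply_moves --rows '[{"hand": 1,"delta_pos": [40,0,0],"yaw": 0},{"hand": 1,"delta_pos": [80,0,0],"yaw": 0},{"hand": 1,"delta_pos": [120,0,0],"yaw": 0},{"hand": 1,"delta_pos": [120,0,0],"yaw": 0}]'

```text
clock: 9.8
position: [346.5, 793.5, 227.2]
ee_rot: [-0.606, 0.794, 0.02, 0.042]
contact_force: [-0.1, 1.6, 0.6]
gripper_width: 85.6
grasp_force: 0.0
```

Run:
```python
from h import *
s=st()
```

```text
t 9.8 J [ 1.35  0.8   0.67  0.02 -1.34 -1.62] p [346.5 793.5 227.2] y_az 164.6 z [ 0.042  0.082 -0.996] F [-0.1  1.6  0.6]
```

The achieved tilt carries over as the new commanded pose, so I can build it up call by call.

Emit:
apply_moves --rows '[{"hand": 1,"delta_pos": [-38,0,-15],"yaw": 0},{"hand": 1,"delta_pos": [-76,0,-30],"yaw": 0},{"hand": 1,"delta_pos": [-114,0,-45],"yaw": 0},{"hand": 1,"delta_pos": [-152,0,-60],"yaw": 0},{"hand": 1,"delta_pos": [-190,0,-75],"yaw": 0}]'

```text
clock: 10.22
position: [362.0, 878.6, 261.8]
ee_rot: [-0.606, 0.794, 0.019, 0.045]
contact_force: [-1.4, 0.8, -8.6]
gripper_width: 85.2
grasp_force: 0.0
```

Emit:
apply_moves --rows '[{"hand": 1,"delta_pos": [-40,0,-16],"yaw": 0},{"hand": 1,"delta_pos": [-80,0,-32],"yaw": 0},{"hand": 1,"delta_pos": [-120,0,-48],"yaw": 0}]'

```text
clock: 10.47
position: [354.6, 887.7, 291.2]
ee_rot: [-0.605, 0.793, 0.035, 0.07]
contact_force: [-0.2, -0.3, 1.2]
gripper_width: 85.2
grasp_force: 0.0
```

Emit:
apply_moves --rows '[{"hand": 1,"delta_pos": [-40,0,-16],"yaw": 0},{"hand": 1,"delta_pos": [-80,0,-32],"yaw": 0},{"hand": 1,"delta_pos": [-120,0,-48],"yaw": 0}]'

```text
clock: 10.72
position: [347.5, 894.3, 302.5]
ee_rot: [-0.604, 0.792, 0.042, 0.083]
contact_force: [-0.3, 0.2, 0.3]
gripper_width: 85.8
grasp_force: 0.0
```

Run:
```python
from h import *
s=st()
```

```text
t 10.72 J [ 1.38  1.08  1.41  0.05 -1.72 -1.64] p [347.5 894.3 302.5] y_az 164.5 z [ 0.081  0.167 -0.983] F [-0.3  0.2  0.3]
```

Emit:
apply_moves --rows '[{"hand": 1,"delta_pos": [30,20,0],"yaw": 0},{"hand": 1,"delta_pos": [60,50,0],"yaw": 0},{"hand": 1,"delta_pos": [80,85,0],"yaw": 0},{"hand": 1,"delta_pos": [100,122,0],"yaw": 0},{"hand": 1,"delta_pos": [110,160,0],"yaw": 0},{"hand": 1,"delta_pos": [110,200,0],"yaw": 0},{"hand": 1,"delta_pos": [80,220,0],"yaw": 0},{"hand": 1,"delta_pos": [40,228,-10],"yaw": 0},{"hand": 1,"delta_pos": [0,236,-20],"yaw": 0},{"hand": 1,"delta_pos": [-40,243,-35],"yaw": 0},{"hand": 1,"delta_pos": [-80,250,-50],"yaw": 0}]'

```text
clock: 11.63
position: [119.0, 949.8, 315.1]
ee_rot: [-0.603, 0.791, 0.047, 0.091]
contact_force: [42.5, 66.2, 88.1]
gripper_width: 85.3
grasp_force: 0.0
```

Emit:
apply_moves --rows '[{"hand": 1,"delta_pos": [-40,7,-12],"yaw": 0},{"hand": 1,"delta_pos": [-80,14,-24],"yaw": 0},{"hand": 1,"delta_pos": [-120,21,-36],"yaw": 0}]'

```text
clock: 11.88
position: [116.6, 956.4, 322.6]
ee_rot: [-0.602, 0.789, 0.059, 0.102]
contact_force: [-0.0, -0.5, 0.9]
gripper_width: 85.4
grasp_force: 0.0
```

Emit:
apply_moves --rows '[{"hand": 1,"delta_pos": [-40,7,-12],"yaw": 0},{"hand": 1,"delta_pos": [-80,14,-24],"yaw": 0},{"hand": 1,"delta_pos": [-120,21,-36],"yaw": 0}]'

```text
clock: 12.13
position: [113.9, 961.6, 333.5]
ee_rot: [-0.602, 0.787, 0.071, 0.114]
contact_force: [-0.0, 0.9, 0.4]
gripper_width: 85.7
grasp_force: 0.0
```

Emit:
apply_moves --rows '[{"hand": 1,"delta_pos": [-40,7,-12],"yaw": 0},{"hand": 1,"delta_pos": [-80,14,-24],"yaw": 0},{"hand": 1,"delta_pos": [-120,21,-36],"yaw": 0}]'

```text
clock: 12.38
position: [111.1, 966.8, 341.6]
ee_rot: [-0.601, 0.785, 0.081, 0.125]
contact_force: [-0.5, -0.3, -0.3]
gripper_width: 85.8
grasp_force: 0.0
```

Run:
```python
from h import *
s=st()
```

```text
t 12.38 J [ 1.65  1.06  1.41  0.12 -1.65 -1.89] p [111.1 966.8 341.6] y_az 164.6 z [ 0.099  0.277 -0.956] F [-0.5 -0.3 -0.3]
```

Emit:
apply_moves --rows '[{"hand": 1,"delta_pos": [-40,7,-12],"yaw": 0},{"hand": 1,"delta_pos": [-80,14,-24],"yaw": 0}]'

```text
clock: 12.55
position: [109.2, 971.8, 351.4]
ee_rot: [-0.6, 0.783, 0.091, 0.137]
contact_force: [0.3, -0.7, 0.8]
gripper_width: 85.5
grasp_force: 0.0
```

Emit:
apply_moves --rows '[{"hand": 1,"delta_pos": [-40,7,-12],"yaw": 0},{"hand": 1,"delta_pos": [-80,14,-24],"yaw": 0}]'

```text
clock: 12.72
position: [107.2, 975.6, 363.0]
ee_rot: [-0.598, 0.781, 0.102, 0.148]
contact_force: [-0.3, -1.1, -0.1]
gripper_width: 85.2
grasp_force: 0.0
```

Emit:
apply_moves --rows '[{"hand": 1,"delta_pos": [-40,7,-12],"yaw": 0},{"hand": 1,"delta_pos": [-80,14,-24],"yaw": 0},{"hand": 1,"delta_pos": [-120,21,-36],"yaw": 0},{"hand": 1,"delta_pos": [-160,28,-48],"yaw": 0},{"hand": 1,"delta_pos": [-200,35,-60],"yaw": 0}]'

```text
clock: 13.13
position: [102.7, 974.7, 383.0]
ee_rot: [-0.597, 0.778, 0.112, 0.158]
contact_force: [-0.2, -0.1, 0.5]
gripper_width: 85.2
grasp_force: 0.0
```

Run:
```python
from h import *
s=st()
```

```text
t 13.13 J [ 1.67  1.02  1.41  0.15 -1.59 -1.9 ] p [102.7 974.7 383. ] y_az 164.8 z [ 0.113  0.363 -0.925] F [-0.2 -0.1  0.5]
```

Emit:
apply_moves --rows '[{"hand": 1,"delta_pos": [-40,7,-8],"yaw": 0}]'

```text
clock: 13.22
position: [102.0, 979.9, 389.1]
ee_rot: [-0.596, 0.776, 0.121, 0.168]
contact_force: [0.9, 0.1, -1.1]
gripper_width: 85.5
grasp_force: 0.0
```

Emit:
apply_moves --rows '[{"hand": 1,"delta_pos": [-40,7,-8],"yaw": 0},{"hand": 1,"delta_pos": [-80,14,-16],"yaw": 0}]'

```text
clock: 13.38
position: [100.2, 984.8, 399.5]
ee_rot: [-0.594, 0.773, 0.132, 0.18]
contact_force: [0.1, -0.2, 0.2]
gripper_width: 85.3
grasp_force: 0.0
```

Emit:
apply_moves --rows '[{"hand": 1,"delta_pos": [-40,7,-8],"yaw": 0},{"hand": 1,"delta_pos": [-80,14,-16],"yaw": 0}]'

```text
clock: 13.55
position: [98.5, 988.6, 410.5]
ee_rot: [-0.592, 0.77, 0.142, 0.191]
contact_force: [0.0, -0.5, -0.0]
gripper_width: 85.6
grasp_force: 0.0
```

Emit:
apply_moves --rows '[{"hand": 1,"delta_pos": [-40,7,-8],"yaw": 0},{"hand": 1,"delta_pos": [-80,14,-16],"yaw": 0}]'

```text
clock: 13.72
position: [96.7, 991.7, 422.8]
ee_rot: [-0.59, 0.767, 0.153, 0.202]
contact_force: [-0.1, -0.6, 0.4]
gripper_width: 85.3
grasp_force: 0.0
```

Emit:
apply_moves --rows '[{"hand": 1,"delta_pos": [-40,7,-8],"yaw": 0},{"hand": 1,"delta_pos": [-80,14,-16],"yaw": 0}]'

```text
clock: 13.88
position: [94.7, 993.9, 436.4]
ee_rot: [-0.588, 0.763, 0.163, 0.213]
contact_force: [0.1, -0.6, 0.7]
gripper_width: 85.4
grasp_force: 0.0
```

Run:
```python
from h import *
s=st();print(R.from_quat(s['ee_rot']).as_matrix().round(3))
```

```text
t 13.88 J [ 1.69  0.99  1.41  0.19 -1.48 -1.91] p [ 94.7 993.9 436.4] y_az 165.2 z [ 0.133  0.5   -0.856] F [ 0.1 -0.6  0.7]
[[-0.218 -0.967  0.133]
 [-0.828  0.255  0.5  ]
 [-0.517 -0.001 -0.856]]
```

Run:
```python
from h import *
s=read_state()
for p in([330,500,380],[410,-230,330],[442,-218.4,180.7],[458,-158.4,78]): print(p,tool(p,s).round(0), np.linalg.norm(tool(p,s)).round())
```

```text
[330, 500, 380] [ 387. -354. -167.] 550.0
[410, -230, 330] [ 999. -617. -478.] 1268.0
[442, -218.4, 180.7] [1060. -645. -341.] 1287.0
[458, -158.4, 78] [1060. -645. -221.] 1260.0
```

Emit:
apply_moves --rows '[{"hand": 1,"delta_pos": [12,-11,-5],"yaw": 0},{"hand": 1,"delta_pos": [31,-28,-13],"yaw": 0},{"hand": 1,"delta_pos": [57,-52,-25],"yaw": 0},{"hand": 1,"delta_pos": [84,-77,-36],"yaw": 0},{"hand": 1,"delta_pos": [111,-101,-48],"yaw": 0},{"hand": 1,"delta_pos": [138,-126,-60],"yaw": 0},{"hand": 1,"delta_pos": [165,-151,-71],"yaw": 0},{"hand": 1,"delta_pos": [192,-176,-83],"yaw": 0},{"hand": 1,"delta_pos": [219,-200,-95],"yaw": 0},{"hand": 1,"delta_pos": [246,-225,-106],"yaw": 0},{"hand": 1,"delta_pos": [275,-251,-118],"yaw": 0},{"hand": 1,"delta_pos": [302,-276,-130],"yaw": 0}]'

```text
clock: 14.88
position: [279.0, 606.1, 392.5]
ee_rot: [-0.588, 0.763, 0.163, 0.213]
contact_force: [1.1, -0.5, 0.4]
gripper_width: 85.5
grasp_force: 0.0
```

Emit:
apply_moves --rows '[{"hand": 1,"delta_pos": [28,-25,-13],"yaw": 0},{"hand": 1,"delta_pos": [57,-50,-26],"yaw": 0},{"hand": 1,"delta_pos": [88,-72,-40],"yaw": 0},{"hand": 1,"delta_pos": [120,-86,-56],"yaw": 0},{"hand": 1,"delta_pos": [152,-100,-72],"yaw": 0},{"hand": 1,"delta_pos": [184,-114,-88],"yaw": 0},{"hand": 1,"delta_pos": [216,-128,-104],"yaw": 0},{"hand": 1,"delta_pos": [248,-142,-120],"yaw": 0},{"hand": 1,"delta_pos": [280,-156,-136],"yaw": 0},{"hand": 1,"delta_pos": [312,-170,-152],"yaw": 0},{"hand": 1,"delta_pos": [344,-184,-168],"yaw": 0},{"hand": 1,"delta_pos": [376,-198,-184],"yaw": 0}]'

```text
clock: 15.88
position: [363.0, 153.0, 358.1]
ee_rot: [-0.589, 0.762, 0.162, 0.214]
contact_force: [0.5, -0.4, -0.0]
gripper_width: 85.6
grasp_force: 0.0
```

Run:
```python
from h import *
s=st()
for p in([410,-230,330],[442,-218.4,180.7],[458,-158.4,78]): print(p,tool(p,s).round(0), np.linalg.norm(tool(p,s)).round())
```

```text
t 15.88 J [ 0.51 -0.21 -0.34 -0.43 -1.08 -0.63] p [363.  153.  358.1] y_az 165.3 z [ 0.136  0.499 -0.856] F [ 0.5 -0.4 -0. ]
[410, -230, 330] [ 322. -143. -161.] 387.0
[442, -218.4, 180.7] [ 382. -170.  -23.] 419.0
[458, -158.4, 78] [ 382. -169.   97.] 429.0
```

Emit:
apply_moves --rows '[{"hand": 1,"delta_pos": [32,-14,-16],"yaw": 0},{"hand": 1,"delta_pos": [64,-28,-32],"yaw": 0},{"hand": 1,"delta_pos": [96,-43,-48],"yaw": 0},{"hand": 1,"delta_pos": [128,-57,-64],"yaw": 0},{"hand": 1,"delta_pos": [160,-71,-80],"yaw": 0},{"hand": 1,"delta_pos": [192,-85,-96],"yaw": 0},{"hand": 1,"delta_pos": [224,-100,-112],"yaw": 0},{"hand": 1,"delta_pos": [256,-114,-128],"yaw": 0},{"hand": 1,"delta_pos": [288,-128,-144],"yaw": 0},{"hand": 1,"delta_pos": [318,-142,-160],"yaw": 0},{"hand": 1,"delta_pos": [340,-152,-130],"yaw": 0},{"hand": 1,"delta_pos": [360,-162,-95],"yaw": 0}]'

```text
clock: 16.88
position: [430.6, -236.7, 254.5]
ee_rot: [-0.588, 0.764, 0.157, 0.213]
contact_force: [0.6, -0.0, -1.6]
gripper_width: 85.5
grasp_force: 0.0
```

Emit:
apply_moves --rows '[{"hand": 1,"delta_pos": [10,-4,30],"yaw": 0.014},{"hand": 1,"delta_pos": [20,-7,60],"yaw": 0.014},{"hand": 1,"delta_pos": [22,-7,85],"yaw": 0.014},{"hand": 1,"delta_pos": [22,-7,90],"yaw": 0.014},{"hand": 1,"delta_pos": [22,-7,90],"yaw": 0.014}]'

```text
clock: 17.3
position: [442.6, -207.7, 163.8]
ee_rot: [-0.583, 0.767, 0.164, 0.21]
contact_force: [-0.2, -1.2, -0.3]
gripper_width: 85.2
grasp_force: 0.0
```

Run:
```python
from h import *
s=st()
print(tool([458,-158.4,78],s).round(1))
save('wrist','w4.png');save('side','s4.png')
t=cv2.imread('pics/s4.png');w=cv2.imread('pics/w4.png')
cv2.imwrite('pics/v4.png',np.hstack([cv2.resize(t[130:240,260:370],(240,240)),cv2.copyMakeBorder(w[0:420],0,0,0,0,0)[0:240]]) if 0 else w)
```

```text
t 17.3 J [-0.45  0.36 -0.18 -0.57 -1.2   0.43] p [ 442.6 -207.7  163.8] y_az 164.6 z [ 0.131  0.497 -0.858] F [-0.2 -1.2 -0.3]
[ -0.2  -2.3 100.2]
```

View pics/v4.png

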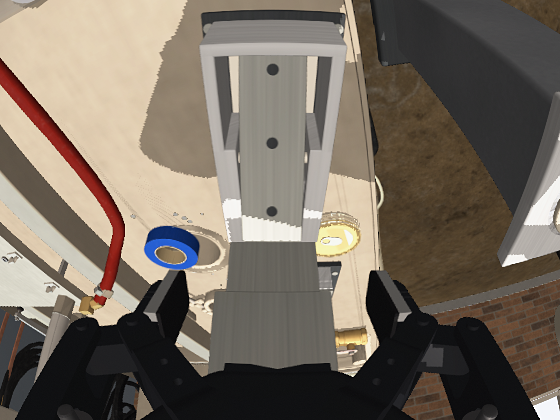

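The picture shows the plate leaning in the rest, with dots at rows 70, 143 and 211 (col 272). The raised end is at about row 242, and the open fingers sit either side, centred near col 278. I'll fit the plate pose from the dots.

```bash
cat > pl.py <<'E'
from h import *
from scipy.optimize import least_squares
d=cam('wrist'); s=st(); Rc=Rm(d)
print('cx',d['cx'],d['cy'],d['fx'],np.array(d['xyz']).round(1))
g=cv2.cvtColor(d['pixels'],cv2.COLOR_RGB2GRAY)
def fish(p):
    c=Rc.T@(np.array(p)-np.array(d['xyz'])); r=np.hypot(c[0],c[1]); th=np.arctan2(r,c[2])
    return np.array([d['cy']+d['fy']*th*c[1]/r, d['cx']+d['fx']*th*c[0]/r])
def dot(r,c,w=9):
    p=g[r-w:r+w+1,c-w:c+w+1].astype(float); m=(p.max()*.0+np.median(p)-p).clip(25)-25
    y,x=np.mgrid[r-w:r+w+1,c-w:c+w+1]; return np.array([(m*y).sum(),(m*x).sum()])/m.sum()
dots=[dot(70,272),dot(143,272),dot(211,272)]
print(np.round(dots,1).tolist())
o=np.array([449.8,-187.9]);A=1.298;ux=np.array([np.cos(A),np.sin(A)]);uy=np.array([-ux[1],ux[0]])
W=lambda x,y,z:np.append(o+ux*x+uy*y,z)
def mod(v,D):
    xc,y,zc,sl,psi=v
    return [W(xc+np.cos(sl)*k*D,y+psi*k*D,zc+np.sin(sl)*k*D) for k in(-1,0,1)]
# spacing known 48; slide constrained: lower bottom corner at well floor z6
def f(v): return np.concatenate([fish(p)-q for p,q in zip(mod(v,48.),dots)])
r=least_squares(f,[-15,0,42,.46,0]); v=r.x
print('plate top centre rest x,y,z',v[:3].round(1),'slope',np.degrees(v[3]).round(1),'yaw',np.degrees(v[4]).round(2),'res',r.fun.round(1))
e=[v[0]+75*np.cos(v[3]),v[2]+75*np.sin(v[3])];print('raised end top',np.round(e,1),'low end bottom',np.round([v[0]-75*np.cos(v[3])+6*np.sin(v[3]),v[2]-75*np.sin(v[3])-6*np.cos(v[3])],1))
c=np.array([np.cos(v[3]),np.sin(v[3])]);n=np.array([-c[1],c[0]])
G=np.array(e)-18*c-3*n;zt=R.from_quat(s['ee_rot']).apply([0,0,1])
T=W(G[0],v[1],G[1])-11*zt;print('G',G.round(1),'TCP target',T.round(1),'tool delta',tool(T,s).round(1))
E
python3 pl.py
```

```text
t 17.45 J [-0.45  0.36 -0.18 -0.57 -1.2   0.43] p [ 443.8 -209.2  166.5] y_az 164.5 z [ 0.136  0.494 -0.859] F [1.2 0.1 0.6]
cx 277.0173650704326 211.7348272765671 325.19226210127806 [ 409.9 -333.6  226.3]
[[69.3, 276.0], [142.0, 275.2], [209.6, 274.4]]
plate top centre rest x,y,z [-21.9  -1.7  53. ] slope 26.9 yaw -0.58 res [ 0.  0. -0. -0.  0.  0.]
raised end top [44.9 86.9] low end bottom [-86.1  13.6]
G [30.2 76.1] TCP target [ 458.1 -164.7   85.6] tool delta [ 1.4 -2.  93.4]
```

Emit:
apply_moves --rows '[{"hand": 1,"delta_pos": [0,-2,25],"yaw": 0},{"hand": 1,"delta_pos": [0,-2,50],"yaw": 0},{"hand": 1,"delta_pos": [0,-2,70],"yaw": 0},{"hand": 1,"delta_pos": [0,-2,84],"yaw": 0},{"hand": 1,"delta_pos": [0,-2,90],"yaw": 0},{"hand": 1,"delta_pos": [0,-2,90],"yaw": 0}]'

```text
clock: 17.95
position: [457.0, -164.0, 87.6]
ee_rot: [-0.583, 0.767, 0.163, 0.211]
contact_force: [0.4, 0.3, 0.3]
gripper_width: 85.6
grasp_force: 0.0
```

Run:
```python
from h import *
s=st()
u=np.array([.2693,.963]);q=s['position'][:2]-[449.8,-187.9];print('rest x,y',q@u,q@np.array([-.963,.2693]))
w=cam('wrist')['pixels'][:,:,::-1];t=cam('side')['pixels'][:,:,::-1]
cv2.imwrite('pics/v5.png',np.hstack([cv2.resize(w,(480,360)),cv2.resize(t[140:240,270:350],(288,360))]))
```

```text
t 17.95 J [-0.37  0.45 -0.27 -0.64 -1.02  0.49] p [ 457.  -164.    87.6] y_az 164.5 z [ 0.133  0.496 -0.858] F [0.4 0.3 0.3]
rest x,y 24.913928314360657 -0.4700132668407304
```

View pics/v5.png

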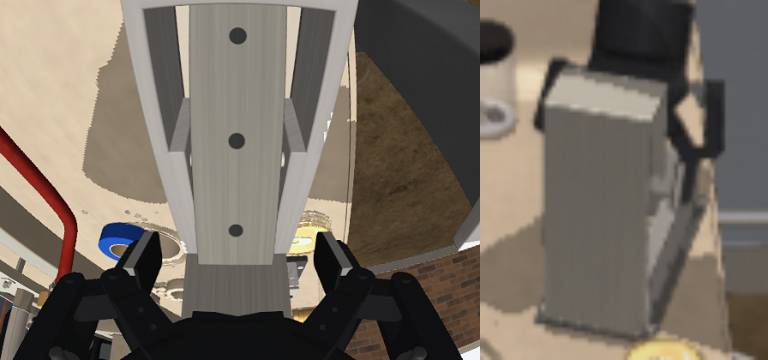

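The fingers straddle the raised end evenly (cols 160 and 318, plate centre col 237). I'll go the last 9 mm and close.

Emit:
apply_moves --rows '[{"hand": 1,"delta_pos": [0,0,5],"yaw": 0},{"hand": 1,"delta_pos": [0,0,9],"yaw": 0},{"hand": 0.5,"delta_pos": [0,0,9],"yaw": 0},{"hand": 0.2,"delta_pos": [0,0,9],"yaw": 0},{"hand": -0.3,"delta_pos": [0,0,9],"yaw": 0},{"hand": -1,"delta_pos": [0,0,9],"yaw": 0},{"hand": -1,"delta_pos": [0,0,9],"yaw": 0},{"hand": -1,"delta_pos": [0,0,9],"yaw": 0},{"hand": -1,"delta_pos": [0,0,9],"yaw": 0}]'

```text
clock: 18.8
position: [457.9, -159.7, 79.7]
ee_rot: [-0.583, 0.768, 0.163, 0.211]
contact_force: [-0.4, -1.5, 3.8]
gripper_width: 43.4
grasp_force: 60.6
```

Gripped at 60 N. I'll lift straight up under the hood edge, then ease back.

Emit:
apply_moves --rows '[{"hand": -1,"delta_pos": [-5,0,-8],"yaw": 0},{"hand": -1,"delta_pos": [-10,0,-17],"yaw": 0},{"hand": -1,"delta_pos": [-15,0,-26],"yaw": 0},{"hand": -1,"delta_pos": [-20,0,-33],"yaw": 0},{"hand": -1,"delta_pos": [-20,0,-33],"yaw": 0}]'

```text
clock: 19.22
position: [459.0, -159.7, 120.4]
ee_rot: [-0.584, 0.767, 0.162, 0.212]
contact_force: [0.4, -0.7, -3.6]
gripper_width: 43.1
grasp_force: 61.3
```

Run:
```python
from h import *
s=st();print(s['gripper_width'],s['grasp_force'])
u=np.array([.2693,.963]);q=s['position'][:2]-[449.8,-187.9];print('rest x,y',q@u,q@np.array([-.963,.2693]))
w=save('wrist','w6.png')
```

```text
t 19.22 J [-0.35  0.39 -0.25 -0.62 -1.07  0.43] p [ 459.  -159.7  120.4] y_az 164.5 z [ 0.136  0.495 -0.858] F [ 0.4 -0.7 -3.6]
43.08529862304574 61.28415584564209
rest x,y 29.631777108739698 -1.3116791691236969
```

View pics/w6.png

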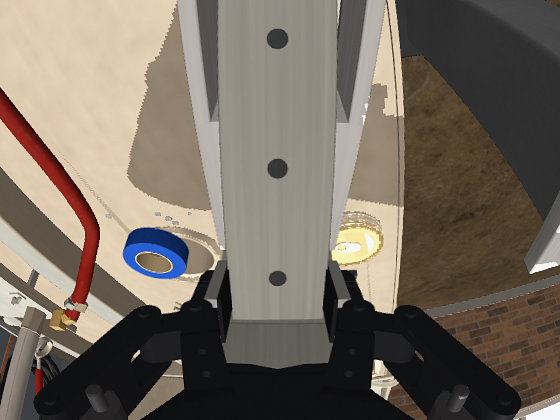

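The plate is held, with dots at rows 38, 168 and 278 and its end at row 322. Now I'll take it up and back out.

Emit:
apply_moves --rows '[{"hand": -1,"delta_pos": [-1,0,-8],"yaw": 0},{"hand": -1,"delta_pos": [0,0,-17],"yaw": 0},{"hand": -1,"delta_pos": [4,0,-30],"yaw": 0},{"hand": -1,"delta_pos": [9,0,-48],"yaw": 0},{"hand": -1,"delta_pos": [14,0,-75],"yaw": 0},{"hand": -1,"delta_pos": [18,0,-105],"yaw": 0},{"hand": -1,"delta_pos": [20,0,-140],"yaw": 0},{"hand": -1,"delta_pos": [20,0,-170],"yaw": 0},{"hand": -1,"delta_pos": [20,0,-170],"yaw": 0}]'

```text
clock: 20.02
position: [431.7, -264.7, 258.8]
ee_rot: [-0.584, 0.768, 0.158, 0.211]
contact_force: [0.6, -0.7, -1.2]
gripper_width: 42.9
grasp_force: 72.9
```

```bash
cat > held.py <<'E'
from h import *
from scipy.optimize import least_squares
import sys
# pose of plate in tool frame from wrist dots: top centre (x,z), angle; D=50
s=st(); d=cam('wrist'); g=cv2.cvtColor(d['pixels'],cv2.COLOR_RGB2GRAY)
M=R.from_quat(s['ee_rot']).as_matrix(); Rt=M.T@Rm(d); ct=M.T@(np.array(d['xyz'])-s['position'])
print('cam in tool',ct.round(1),'grip',s['gripper_width'].round(1),s['grasp_force'].round(0))
b=cv2.GaussianBlur(g,(3,3),0)[:, 225:330]
th=(b<75).astype(np.uint8); n,l,stt,cen=cv2.connectedComponentsWithStats(th)
dots=sorted([(c[1],c[0]+225) for k,(c,a) in enumerate(zip(cen,stt)) if k and 80<a[4]<700 and a[2]<32 and a[3]<32 and abs(c[0]+225-278)<15])
print(np.round(dots,1).tolist())
def fish(p):
    c=Rt.T@(p-ct); r=np.hypot(c[0],c[1]); t=np.arctan2(r,c[2]); return np.array([d['cy']+d['fy']*t*c[1]/r,d['cx']+d['fx']*t*c[0]/r])
if len(dots)==3:
    def P(v,k): return np.array([v[0]-k*50*np.cos(v[3]), v[1]+k*50*v[4], v[2]+k*50*np.sin(v[3])])
    r=least_squares(lambda v:np.concatenate([fish(P(v,k))-q for k,q in zip((-1,0,1),dots)]),[57,0,10,0,0]); v=r.x
    print('top centre in tool',v[:3].round(1),'ang',np.degrees(v[3]).round(1),'yaw',np.degrees(v[4]).round(2),'res',np.abs(r.fun).max().round(2))
    ax=M@np.array([-np.cos(v[3]),v[4],np.sin(v[3])]); print('plate axis to raised end',ax.round(3),'slope',np.degrees(np.arcsin(ax[2])).round(1),'az',np.degrees(np.arctan2(ax[1],ax[0])).round(1))
    c=s['position']+M@v[:3]; print('raised end top',(c+75*ax).round(1),'low end top',(c-75*ax).round(1))
E
python3 held.py
```

```text
t 20.02 J [-0.54  0.3  -0.02 -0.52 -1.43  0.39] p [ 431.7 -264.7  258.8] y_az 164.4 z [ 0.14   0.489 -0.861] F [ 0.6 -0.7 -1.2]Traceback (most recent call last):
  File "held.py", line 7, in <module>
    print('cam in tool',ct.round(1),'grip',s['gripper_width'].round(1),s['grasp_force'].round(0))
                                           ^^^^^^^^^^^^^^^^^^^^^^^^
AttributeError: 'float' object has no attribute 'round'
```

```bash
sed -i "s/s\['gripper_width'\].round(1),s\['grasp_force'\].round(0)/s['gripper_width'],s['grasp_force']/" held.py; python3 held.py; cp h.py /dev/null; python3 -c "
from h import *
save('wrist','w7.png')"
```

```text
t 20.07 J [-0.54  0.3  -0.02 -0.52 -1.42  0.39] p [ 431.3 -262.4  256.2] y_az 164.4 z [ 0.138  0.493 -0.859] F [-0.   1.1 -4.2]
cam in tool [  79.9   -0.5 -117.8] grip 42.99176538773283 72.93213534057713
[[74.8, 278.3], [177.2, 277.8], [286.0, 277.4]]
top centre in tool [49.1 -0.4 26.8] ang -17.6 yaw -0.22 res 0.04
plate axis to raised end [0.182 0.639 0.747] slope 48.4 az 74.1
raised end top [ 437.7 -242.   264. ] low end top [ 410.3 -337.8  151.9]
```

View pics/w7.png

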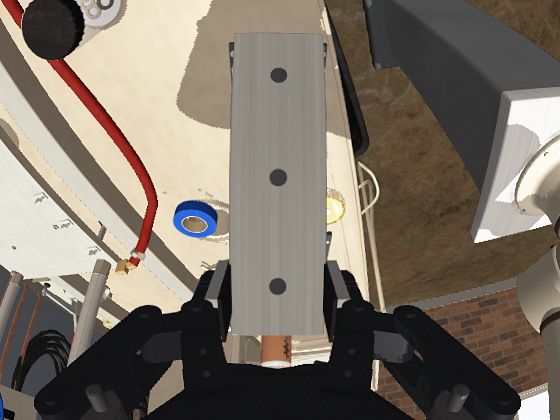

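The plate has pivoted in the grip to a slope of 48°, but it is firmly held and clear of the rest. I can pivot it back against the pocket floor, so I'll carry it high over the hood to the block.

Run:
```python
from h import *
s=read_state()
for p in([433,-250,350],[480,0,360],[501,143.7,300],[501,143.7,200]): print(p,tool(p,s).round(0))
```

```text
[433, -250, 350] [-59.   1. -78.]
[480, 0, 360] [-281.   22.   44.]
[501, 143.7, 300] [-374.   40.  170.]
[501, 143.7, 200] [-322.   40.  256.]
```

Emit:
apply_moves --rows '[{"hand": -1,"delta_pos": [-12,0,-16],"yaw": 0},{"hand": -1,"delta_pos": [-32,0,-42],"yaw": 0},{"hand": -1,"delta_pos": [-54,1,-66],"yaw": 0},{"hand": -1,"delta_pos": [-70,2,-74],"yaw": 0},{"hand": -1,"delta_pos": [-95,4,-60],"yaw": 0},{"hand": -1,"delta_pos": [-125,7,-44],"yaw": 0},{"hand": -1,"delta_pos": [-157,10,-26],"yaw": 0},{"hand": -1,"delta_pos": [-189,13,-8],"yaw": 0},{"hand": -1,"delta_pos": [-221,16,10],"yaw": -0.005},{"hand": -1,"delta_pos": [-253,19,28],"yaw": -0.01},{"hand": -1,"delta_pos": [-281,22,44],"yaw": -0.02},{"hand": -1,"delta_pos": [-303,26,72],"yaw": -0.02}]'

```text
clock: 21.17
position: [485.6, 34.8, 348.2]
ee_rot: [-0.591, 0.761, 0.161, 0.213]
contact_force: [0.4, 0.5, -3.0]
gripper_width: 43.0
grasp_force: 72.9
```

Emit:
apply_moves --rows '[{"hand": -1,"delta_pos": [-20,4,28],"yaw": 0},{"hand": -1,"delta_pos": [-40,8,56],"yaw": 0},{"hand": -1,"delta_pos": [-58,12,82],"yaw": 0},{"hand": -1,"delta_pos": [-68,14,105],"yaw": 0},{"hand": -1,"delta_pos": [-62,14,125],"yaw": 0},{"hand": -1,"delta_pos": [-50,14,146],"yaw": 0},{"hand": -1,"delta_pos": [-36,14,166],"yaw": 0},{"hand": -1,"delta_pos": [-25,14,180],"yaw": 0},{"hand": -1,"delta_pos": [-19,14,184],"yaw": 0},{"hand": -1,"delta_pos": [-19,14,184],"yaw": 0}]'

```text
clock: 22.0
position: [498.2, 142.9, 196.1]
ee_rot: [-0.59, 0.763, 0.163, 0.209]
contact_force: [0.2, 0.6, -2.1]
gripper_width: 43.0
grasp_force: 72.9
```

```bash
python3 held.py
cat > blk.py <<'E'
from h import *
o=np.array([496,123.5]);A=1.317;ux=np.array([np.cos(A),np.sin(A)]);uy=np.array([-ux[1],ux[0]])
def tob(p): q=np.array(p[:2])-o; return np.array([q@ux,q@uy,p[2]])
def frb(b): return np.append(o+ux*b[0]+uy*b[1],b[2])
E
python3 - <<'E'
from blk import *
s=read_state();zt=R.from_quat(s['ee_rot']).apply([0,0,1]);print('grasp in block',tob(s['position']+14*zt).round(1))
save('wrist','w8.png')
E
```

```text
t 22.0 J [ 0.3   0.21 -0.29 -0.61 -0.87 -0.2 ] p [498.2 142.9 196.1] y_az 165.5 z [ 0.126  0.495 -0.86 ] F [ 0.2  0.6 -2.1]
cam in tool [  79.9   -0.5 -117.9] grip 42.95929318142288 72.8596460509334
[[74.6, 278.5], [177.1, 277.9], [286.0, 277.3]]
top centre in tool [49.2 -0.4 26.7] ang -17.6 yaw -0.26 res 0.01
plate axis to raised end [0.173 0.642 0.747] slope 48.3 az 75.0
raised end top [504.2 163.3 204. ] low end top [478.3  66.9  92. ]
grasp in block [ 27.1   1.4 186.2]
```

View pics/w8.png

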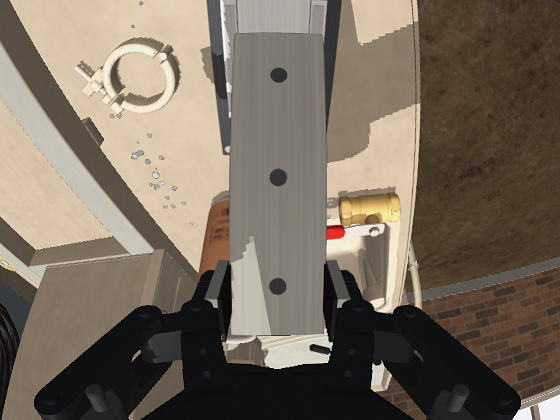

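The plate hangs over the pocket, at about cols 232–325 against a pocket centre near col 274, so it is about 2 mm to the right. The clamp ring, can and valve are all clear. I'll lower the low end onto the pocket floor in front of the lip and let the plate pivot flatter.

Emit:
apply_moves --rows '[{"hand": -1,"delta_pos": [5,-2,16],"yaw": 0},{"hand": -1,"delta_pos": [11,-2,34],"yaw": 0},{"hand": -1,"delta_pos": [17,-2,48],"yaw": 0},{"hand": -1,"delta_pos": [22,-2,57],"yaw": 0},{"hand": -1,"delta_pos": [21,-2,66],"yaw": 0},{"hand": -1,"delta_pos": [20,-2,75],"yaw": 0},{"hand": -1,"delta_pos": [19,-2,83],"yaw": 0},{"hand": -1,"delta_pos": [20,-2,90],"yaw": 0},{"hand": -1,"delta_pos": [21,-2,97],"yaw": 0},{"hand": -1,"delta_pos": [22,-2,103],"yaw": 0},{"hand": -1,"delta_pos": [22,-2,103],"yaw": 0}]'

```text
clock: 23.02
position: [513.4, 177.1, 101.0]
ee_rot: [-0.591, 0.761, 0.161, 0.214]
contact_force: [1.4, 2.9, 3.9]
gripper_width: 42.8
grasp_force: 72.9
```

```bash
cat >> held.py <<'E'
    from blk import *
    zt=M[:,2];G=s['position']+14*zt;n=np.cross(ax,np.cross([0,0,1],ax));n/=np.linalg.norm(n)
    print('block: G',tob(G).round(1),'low end bottom',tob(c-75*ax-6*n).round(1),'high end bottom',tob(c+75*ax-6*n).round(1))
E
python3 held.py
```

```text
t 23.02 J [ 0.34  0.37 -0.32 -0.73 -0.69 -0.05] p [513.4 177.1 101. ] y_az 165.5 z [ 0.136  0.498 -0.857] F [1.4 2.9 3.9]
cam in tool [  80.    -0.5 -117.8] grip 42.7670666216519 72.93253540992737
[[46.4, 280.4], [177.4, 278.7], [283.3, 277.4]]
top centre in tool [53.4 -0.   6.2] ang 5.0 yaw -0.6 res 0.07
plate axis to raised end [0.231 0.868 0.44 ] slope 26.1 az 75.1
raised end top [520.4 200.9 101.1] low end top [485.7  70.8  35. ]
block: G [63.5 -3.5 89. ] low end bottom [-51.   -3.3  29.7] high end bottom [83.7 -4.2 95.7]
```

Emit:
apply_moves --rows '[{"hand": -1,"delta_pos": [3,0,6],"yaw": 0},{"hand": -1,"delta_pos": [6,0,12],"yaw": 0},{"hand": -1,"delta_pos": [9,0,18],"yaw": 0},{"hand": -1,"delta_pos": [12,0,23],"yaw": 0},{"hand": -1,"delta_pos": [14,0,27],"yaw": 0},{"hand": -1,"delta_pos": [14,0,27],"yaw": 0}]'

```text
clock: 23.57
position: [511.9, 177.1, 68.4]
ee_rot: [-0.59, 0.762, 0.161, 0.212]
contact_force: [0.6, 1.1, 2.9]
gripper_width: 42.7
grasp_force: 74.0
```

```bash
python3 held.py
```

```text
t 23.57 J [ 0.33  0.43 -0.33 -0.78 -0.65  0.02] p [511.9 177.1  68.4] y_az 165.5 z [ 0.132  0.496 -0.858] F [0.6 1.1 2.9]
cam in tool [  80.    -0.5 -117.8] grip 42.732337580425416 74.03333902359009
[[44.9, 277.1], [191.4, 277.2], [282.3, 277.1]]
top centre in tool [51.6 -0.6 -8.2] ang 20.8 yaw -0.01 res 0.07
plate axis to raised end [0.246 0.953 0.175] slope 10.1 az 75.5
raised end top [518.9 201.5  62.1] low end top [482.   58.5  35.9]
block: G [63.  -2.  56.4] low end bottom [-65.4  -2.7  30. ] high end bottom [82.3 -2.6 56.2]
```

Emit:
apply_moves --rows '[{"hand": -1,"delta_pos": [2.6,0,-1.5],"yaw": 0},{"hand": -1,"delta_pos": [5.2,0,-3.0],"yaw": 0},{"hand": -1,"delta_pos": [6.9,0,-4.0],"yaw": 0},{"hand": -1,"delta_pos": [8.6,0,-5.0],"yaw": 0},{"hand": -1,"delta_pos": [8.6,0,-5.0],"yaw": 0}]'

```text
clock: 24.03
position: [509.6, 168.0, 69.9]
ee_rot: [-0.59, 0.762, 0.162, 0.213]
contact_force: [1.0, 4.0, 3.2]
gripper_width: 42.7
grasp_force: 73.8
```

```bash
python3 held.py
```

```text
t 24.03 J [ 0.31  0.42 -0.33 -0.79 -0.66  0.04] p [509.6 168.   69.9] y_az 165.4 z [ 0.133  0.497 -0.857] F [1.  4.  3.2]
cam in tool [  80.    -0.5 -117.9] grip 42.71473344596125 73.78010988235474
[[44.3, 277.9], [190.5, 277.6], [282.2, 277.1]]
top centre in tool [51.7 -0.5 -7.7] ang 20.2 yaw -0.13 res 0.09
plate axis to raised end [0.248 0.95  0.187] slope 10.8 az 75.4
raised end top [516.6 192.3  63.9] low end top [479.4  49.7  35.8]
block: G [53.7 -2.  57.9] low end bottom [-74.4  -2.5  29.9] high end bottom [72.9 -2.7 58. ]
```

Emit:
apply_moves --rows '[{"hand": -1,"delta_pos": [1.5,0,-0.9],"yaw": 0},{"hand": -1,"delta_pos": [3,0,-1.7],"yaw": 0},{"hand": -1,"delta_pos": [5,0,2],"yaw": 0},{"hand": -1,"delta_pos": [7,0,7],"yaw": 0},{"hand": -1,"delta_pos": [9,0,12],"yaw": 0},{"hand": -1,"delta_pos": [11,0,16],"yaw": 0},{"hand": -1,"delta_pos": [12,0,18.5],"yaw": 0},{"hand": -1,"delta_pos": [12,0,18.5],"yaw": 0}]'

```text
clock: 24.75
position: [509.8, 168.3, 47.4]
ee_rot: [-0.59, 0.762, 0.162, 0.213]
contact_force: [1.7, 7.4, 2.4]
gripper_width: 42.8
grasp_force: 74.1
```

```bash
python3 held.py
```

```text
t 24.75 J [ 0.3   0.46 -0.34 -0.83 -0.63  0.1 ] p [509.8 168.3  47.4] y_az 165.5 z [ 0.133  0.498 -0.857] F [1.7 7.4 2.4]
cam in tool [  80.    -0.5 -117.9] grip 42.83889971097592 74.09927129745483
[[207.5, 277.7], [282.4, 277.2]]
```

Emit:
apply_moves --rows '[{"hand": -1,"delta_pos": [0.7,0,1],"yaw": 0},{"hand": -1,"delta_pos": [1.3,0,2],"yaw": 0},{"hand": -1,"delta_pos": [1.8,0,3],"yaw": 0},{"hand": -1,"delta_pos": [1.8,0,3],"yaw": 0}]'

```text
clock: 25.13
position: [509.8, 168.3, 46.3]
ee_rot: [-0.59, 0.761, 0.163, 0.214]
contact_force: [-1.9, 4.0, 14.9]
gripper_width: 42.9
grasp_force: 75.6
```

```bash
python3 held.py
```

```text
t 25.13 J [ 0.3   0.47 -0.34 -0.83 -0.64  0.11] p [509.8 168.3  46.3] y_az 165.5 z [ 0.133  0.5   -0.856] F [-1.9  4.  14.9]
cam in tool [  80.    -0.5 -117.8] grip 42.866024350557396 75.61466932296753
[[209.0, 277.9], [282.6, 277.2]]
```

```bash
cat >> held.py <<'E'
# slope from the two nearer dots, plate turning about the pads (pivot tool x 0, z 14)
def Q(a,sx,k): e=np.array([np.cos(a),0,-np.sin(a)]); n=np.array([-np.sin(a),0,-np.cos(a)]); return np.array([0,-.5,14])+sx*e+3*n-k*50*e
r=least_squares(lambda v:np.array([fish(Q(v[0],v[1],k))[0]-q[0] for k,q in zip((0,1),dots[-2:])]),[.5,50]);a=r.x[0]
e=M@np.array([-np.cos(a),0,np.sin(a)]);print('2-dot: s',r.x[1].round(1),'slope',np.degrees(np.arcsin(e[2])).round(2))
E
sed -i 's/^if len(dots)==3/if len(dots)==3/' held.py; python3 held.py
python3 - <<'E'
import sys
E
python3 - <<'E'
from h import *
D={}
for n in('side','top'):
    d=cam(n)
    for q in('plate_center','plate'):
        for r in nets.pinpoint(n,q)[:2]: print(n,q,round(r['score'],2),np.round(r['location'],1),atz(d,r['location'],33 if q!='plate' else 30).round(1))
E
```

```text
t 25.18 J [ 0.3   0.47 -0.34 -0.83 -0.63  0.11] p [509.8 168.3  46.3] y_az 165.5 z [ 0.133  0.5   -0.856] F [-1.1  4.1 14.9]
cam in tool [  79.9   -0.5 -117.9] grip 43.2741340538529 75.6017804145813
[[209.0, 277.8], [282.6, 277.2]]
2-dot: s 59.4 slope -0.77
side plate_center 0.65 [279.9 296.9] [489.8 125.7  33. ]
side plate_center 0.37 [285.6 293.3] [498.4 144.7  33. ]
side plate 0.67 [277.  292.1] [501.5 113.1  30. ]
side plate 0.48 [285.9 290.5] [505.1 142.9  30. ]
top plate_center 0.55 [234.9 201.2] [503.3 124.7  33. ]
top plate 0.6 [239.5 204.2] [491.4 118.2  30. ]
top plate 0.17 [238.6 199.7] [494.7 129.4  30. ]
```

Emit:
apply_moves --rows '[{"hand": -0.2,"delta_pos": [0,0,0],"yaw": 0},{"hand": 0.3,"delta_pos": [0,0,0],"yaw": 0},{"hand": 0.6,"delta_pos": [0,0,0],"yaw": 0},{"hand": 1,"delta_pos": [0,0,0],"yaw": 0},{"hand": 1,"delta_pos": [0,0,0],"yaw": 0},{"hand": 1,"delta_pos": [0,0,-15],"yaw": 0},{"hand": 1,"delta_pos": [0,0,-40],"yaw": 0},{"hand": 1,"delta_pos": [0,0,-60],"yaw": 0},{"hand": 1,"delta_pos": [0,0,-60],"yaw": 0}]'

```text
clock: 26.28
position: [502.3, 135.8, 97.9]
ee_rot: [-0.591, 0.761, 0.16, 0.214]
contact_force: [0.7, -0.0, -0.0]
gripper_width: 85.6
grasp_force: 0.0
```

```bash
python3 held.py
python3 - <<'E'
from blk import *
s=read_state();M=R.from_quat(s['ee_rot']).as_matrix()
print('tip(shut) in block',tob(s['position']+25*M[:,2]).round(1))
d=cam('wrist');g=cv2.cvtColor(d['pixels'],cv2.COLOR_RGB2GRAY)
Rc=Rm(d)
def fish(p):
    c=Rc.T@(np.array(p)-np.array(d['xyz'])); r=np.hypot(c[0],c[1]); t=np.arctan2(r,c[2]); return np.array([d['cy']+d['fy']*t*c[1]/r,d['cx']+d['fx']*t*c[0]/r])
for k in(-50,0,50): print('expect dot',k,fish(frb([.5+k,-2,36])).round(1),'if stop-on-top',fish(frb([.5+k,-2,36+(k+75)*6.5/150])).round(1))
E
```

```text
t 26.28 J [ 0.26  0.36 -0.35 -0.75 -0.72  0.03] p [502.3 135.8  97.9] y_az 165.5 z [ 0.137  0.496 -0.857] F [ 0.7 -0.  -0. ]
cam in tool [  80.    -0.5 -117.8] grip 85.60446177335137 0.0
[[92.2, 281.2], [179.1, 279.5]]
2-dot: s 101.4 slope 61.14
tip(shut) in block [26.9 -2.5 75. ]
expect dot -50 [ 95.5 280.8] if stop-on-top [ 96.7 280.8]
expect dot 0 [182.  280.2] if stop-on-top [186.4 280.2]
expect dot 50 [239.5 279.7] if stop-on-top [246.6 279.6]
```

The dot spacing (86.9 px, expected 86.5 flat and 89.7 if propped on the stop) says the plate lies flat. I'll shut the fingers, press its far end home, then look again.

Emit:
apply_moves --rows '[{"hand": -1,"delta_pos": [0,0,0],"yaw": 0},{"hand": -1,"delta_pos": [0,0,0],"yaw": 0},{"hand": -1,"delta_pos": [-1,0,8],"yaw": 0},{"hand": -1,"delta_pos": [-3,0,20],"yaw": 0},{"hand": -1,"delta_pos": [-4,0,30],"yaw": 0},{"hand": -1,"delta_pos": [-4,0,34],"yaw": 0},{"hand": -1,"delta_pos": [-2,0,37],"yaw": 0},{"hand": -1,"delta_pos": [-1,0,39],"yaw": 0},{"hand": -1,"delta_pos": [0,0,41],"yaw": 0},{"hand": -1,"delta_pos": [0.5,0,42],"yaw": 0}]'

```text
clock: 27.22
position: [506.7, 157.7, 61.0]
ee_rot: [-0.591, 0.761, 0.162, 0.213]
contact_force: [-7.2, -5.4, 21.8]
gripper_width: -0.1
grasp_force: 10.8
```

Emit:
apply_moves --rows '[{"hand": -1,"delta_pos": [0,0,0],"yaw": 0},{"hand": -1,"delta_pos": [-2,0,-4],"yaw": 0},{"hand": -1,"delta_pos": [-8,0,-14],"yaw": 0},{"hand": -1,"delta_pos": [-10,0,-40],"yaw": 0},{"hand": -1,"delta_pos": [-10,0,-75],"yaw": 0},{"hand": -1,"delta_pos": [-10,0,-110],"yaw": 0},{"hand": -1,"delta_pos": [-10,0,-130],"yaw": 0},{"hand": -1,"delta_pos": [-10,0,-130],"yaw": 0}]'

```text
clock: 27.88
position: [493.6, 100.0, 180.4]
ee_rot: [-0.591, 0.761, 0.159, 0.216]
contact_force: [0.9, 0.4, 0.2]
gripper_width: 0.3
grasp_force: 0.0
```

Run:
```python
from blk import *
from scipy.optimize import least_squares
s=st(); d=save('wrist','w9.png');Rc=Rm(d);g=cv2.GaussianBlur(cv2.cvtColor(d['pixels'],cv2.COLOR_RGB2GRAY),(3,3),0)
def fish(p):
    c=Rc.T@(np.array(p)-np.array(d['xyz'])); r=np.hypot(c[0],c[1]); t=np.arctan2(r,c[2]); return np.array([d['cy']+d['fy']*t*c[1]/r,d['cx']+d['fx']*t*c[0]/r])
ex=[fish(frb([.5+k,-2,36])) for k in(-50,0,50)]; top=[fish(frb([.5+k,-2,36+(k+75)*6.5/150])) for k in(-50,0,50)]
print('flat',np.round(ex,1).tolist(),'ontop',np.round(top,1).tolist())
n,l,a,c=cv2.connectedComponentsWithStats((g<80).astype(np.uint8))
print([(c[k][::-1].round(1).tolist(),int(a[k][4])) for k in range(1,n) if 25<a[k][4]<400 and a[k][2]<25 and a[k][3]<25 and 200<c[k][0]<340])
for q in('far_stop','lip_edge','plate_center','pocket'):
    for r in nets.pinpoint('wrist',q)[:1]: print(q,round(r['score'],2),np.round(r['location'],1))
print('pred stop',fish(frb([75.5,-2,36.5])).round(1),'lip',fish(frb([-65,-2,40])).round(1),'plate end top',fish(frb([75.5,-2,36])).round(1))
# brightness profile along plate centre line past the end
C=int(round(ex[1][1])); print([int(x) for x in g[150:330:3,C+12]])
```

```text
t 27.88 J [ 0.21  0.22 -0.31 -0.64 -0.87 -0.08] p [493.6 100.  180.4] y_az 165.4 z [ 0.142  0.497 -0.856] F [0.9 0.4 0.2]
flat [[84.9, 283.5], [142.0, 282.9], [187.3, 282.2]] ontop [[85.6, 283.5], [144.5, 282.8], [191.7, 282.2]]
[([46.6, 239.2], 84), ([48.5, 329.9], 85), ([83.3, 282.6], 87), ([140.7, 281.3], 63), ([183.6, 245.7], 217), ([186.3, 280.4], 41), ([247.9, 241.5], 222), ([265.6, 229.4], 31), ([271.6, 228.1], 28)]
far_stop 0.96 [206.1 282.3]
lip_edge 0.93 [ 64.4 281.4]
plate_center 0.87 [142.5 280.5]
pocket 0.5 [237.9 246.3]
pred stop [206.5 282. ] lip [ 66.9 283.8] plate end top [206.1 282. ]
[123, 123, 123, 123, 123, 124, 123, 123, 124, 124, 125, 125, 125, 125, 126, 126, 163, 203, 194, 182, 181, 196, 195, 193, 197, 198, 199, 199, 193, 158, 174, 198, 198, 199, 188, 225, 229, 231, 215, 157, 16, 15, 15, 18, 15, 19, 17, 18, 24, 21, 15, 15, 22, 17, 15, 15, 15, 15, 15, 15]
```

Run:
```python
import cv2,numpy as np
g=cv2.cvtColor(cv2.imread('pics/w9.png'),cv2.COLOR_BGR2GRAY)
print('cols 240..324 step 4')
for r in(170,180,190,194,198,202,206,210,214,218): print(r,g[r,240:326:4].tolist())
```

```text
cols 240..324 step 4
170 [131, 190, 184, 190, 203, 206, 128, 125, 124, 124, 128, 125, 126, 126, 124, 124, 125, 48, 162, 141, 146, 44]
180 [82, 82, 78, 78, 204, 206, 179, 126, 123, 125, 130, 125, 126, 126, 127, 124, 125, 81, 82, 81, 84, 81]
190 [192, 80, 78, 79, 185, 205, 205, 169, 123, 125, 117, 126, 127, 125, 129, 125, 127, 82, 81, 81, 66, 117]
194 [148, 76, 78, 78, 163, 204, 205, 201, 188, 120, 126, 123, 127, 125, 129, 125, 122, 82, 82, 80, 202, 206]
198 [197, 197, 199, 201, 177, 202, 203, 200, 196, 198, 203, 193, 201, 188, 135, 183, 125, 188, 186, 188, 185, 180]
202 [195, 197, 198, 199, 182, 201, 203, 201, 197, 198, 202, 197, 200, 196, 205, 199, 179, 196, 196, 196, 197, 198]
206 [195, 196, 198, 198, 199, 196, 195, 194, 193, 188, 190, 183, 188, 187, 173, 193, 198, 194, 192, 194, 193, 196]
210 [194, 195, 195, 198, 197, 195, 197, 198, 199, 197, 197, 197, 197, 196, 191, 198, 196, 197, 195, 192, 194, 196]
214 [194, 193, 193, 196, 198, 198, 197, 195, 195, 195, 193, 197, 200, 198, 195, 193, 196, 199, 198, 196, 195, 195]
218 [195, 194, 194, 195, 195, 198, 196, 194, 195, 196, 194, 195, 197, 196, 192, 192, 197, 203, 201, 197, 197, 196]
```

The brightness step at row 198 is only a shadow edge: the plate runs on to row 206, which is where the stop face is. It is flat and home, so I'm handing in.

```bash
python3 -c "
from bench import workorder; print(workorder.job_done())"
```

```text
the job is handed in; nothing more can be done
None
```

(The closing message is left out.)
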